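# Mark the weld seam and snap the marker back into its cap

## Task

Take the yellow paint marker out of its cap in the marker stand and run its nib lightly and slowly, about 2 cm a second, along the weld bead of the steel test plate from the end with the orange dot to the other end, keeping the nib on the bead. Then push the marker straight back down into its own empty cap until it clicks, keep pushing past the click until its collar sits flush on the cap rim, and finish while still gripping the marker and pressing it down. Leave the plate, the other markers and everything else where they are.

Things in the scene. Friction and masses are not known exactly. Their poses are not given: they have to be found in the camera images.
- marker_yellow: Yellow jumbo paint marker, loose, 50 g, 120 mm long, upright nib down in one cap of the stand. Origin at the unpressed nib tip, z up the barrel. Nib 5 mm dia to z 8; nose 12 to 10 mm dia to z 36, with a round snap bulge 16 mm dia centred at z 24; black collar 25 mm dia, z 36 to 42; barrel 20 mm dia, z 42 to 112; end plug 18 mm dia to z 120. Grip it from above round the barrel at about z 85 mm
- nib_tip (a point): the very tip of the yellow marker's nib. The nib is sprung: it slides up to 4 mm into the marker, at 1 N (start) to 2.2 N (fully in), and comes out again by itself
- stand: Marker stand fixed to the bench: steel plate 64 (x) x 196 (y) x 8 mm with three identical grey caps fixed mouth up in a row along its y, 65 mm apart, rims 52 mm above the bench. Each cap: 26.6 mm dia outside, bore 19.5 mm dia, 40 mm deep. All three markers begin fully home, one per cap, in any order. Origin at the centre of the underside, z up
- cap_a (a point): centre of the mouth, at rim height, of the cap at stand y +65 mm. Sprung fingers 5 mm below the rim catch the nose bulge: pushing in, about 7 to 13 N is needed when the marker is 13 to 9 mm above home, then it clicks: the force drops, the fingers pull it in, and it goes on down until the collar stops firmly on the rim. Pulling out needs as much. Home, the marker's origin is 36 mm below this point
- cap_b (a point): the same for the middle cap (stand y 0)
- cap_c (a point): the same for the cap at stand y -65 mm
- test_plate: Butt-welded steel test plate lying loose on the bench, 0.88 kg, 80 (x) x 140 (y) x 10 mm. Origin at the centre of its underside, z up. The dark weld bead, 12 mm wide, runs along its y through the middle (x = 0) over the full 140 mm; its flat top is 11.5 mm above the bench. An orange paint dot (14 mm) on the plate at x +26, y +56 mm marks the starting end, +y
- marker_red: red marker of the same shape, standing home in its cap (origin at its nib tip); leave it
- marker_white: white marker of the same shape, standing home in its cap (origin at its nib tip); leave it
- puck_a: green mounted specimen, disc 30 mm dia x 18 mm, on the bench beside the plate; origin under its centre; leave it
- puck_b: red-brown mounted specimen, disc 30 mm dia x 18 mm, further back on the bench; origin under its centre; leave it
- loupe: aluminium magnifier, 38 mm dia x 36 mm, standing on the bench; origin under its centre; leave it
- caliper: digital caliper lying on the bench, about 230 mm long along its y, 70 mm across the jaws, 14 mm high; origin under the middle of its bar; leave it

How it is judged:
On the way, in this order (a step that is already met when the one before it is completed fails the run):
1. the yellow marker is drawn up out of its cap (z of nib_tip in the frame of stand above 0.056 m and contact force between the fingers and marker_yellow above 1 N), for 0.1 s.
2. the nib touches the weld bead within 20 mm of the end with the orange dot (contact force between marker_yellow and test_plate above 0.3 N and x of nib_tip in the frame of test_plate between -0.007 and 0.007 m and y of nib_tip in the frame of test_plate above 0.05 m), for 0.05 s.
3. the nib is drawn on along the bead, touching it 34 mm from that end (contact force between marker_yellow and test_plate above 0.3 N and x of nib_tip in the frame of test_plate between -0.007 and 0.007 m and y of nib_tip in the frame of test_plate between 0.03 and 0.042 m), for 0.03 s.
4. the nib is drawn on along the bead, touching it 52 mm from that end (contact force between marker_yellow and test_plate above 0.3 N and x of nib_tip in the frame of test_plate between -0.007 and 0.007 m and y of nib_tip in the frame of test_plate between 0.012 and 0.024 m), for 0.03 s.
5. the nib is drawn on along the bead, touching it 70 mm from that end (contact force between marker_yellow and test_plate above 0.3 N and x of nib_tip in the frame of test_plate between -0.007 and 0.007 m and y of nib_tip in the frame of test_plate between -0.006 and 0.006 m), for 0.03 s.
6. the nib is drawn on along the bead, touching it 88 mm from that end (contact force between marker_yellow and test_plate above 0.3 N and x of nib_tip in the frame of test_plate between -0.007 and 0.007 m and y of nib_tip in the frame of test_plate between -0.024 and -0.012 m), for 0.03 s.
7. the nib is drawn on along the bead, touching it 106 mm from that end (contact force between marker_yellow and test_plate above 0.3 N and x of nib_tip in the frame of test_plate between -0.007 and 0.007 m and y of nib_tip in the frame of test_plate between -0.042 and -0.03 m), for 0.03 s.
8. the nib touches the bead within 20 mm of its other end (contact force between marker_yellow and test_plate above 0.3 N and x of nib_tip in the frame of test_plate between -0.007 and 0.007 m and y of nib_tip in the frame of test_plate below -0.05 m), for 0.05 s.
9. the marker is past the click, its collar on the cap rim, and still pressed down ((horizontal distance between marker_yellow and cap_a below 0.003 m or horizontal distance between marker_yellow and cap_b below 0.003 m or horizontal distance between marker_yellow and cap_c below 0.003 m) and z of marker_yellow in the frame of stand below 0.018 m and angle between marker_yellow's own z axis and vertical below 0.07 rad and contact force between marker_yellow and stand above 4 N and contact force between the fingers and marker_yellow above 3 N), for 0.4 s.
At the end, for the whole second after the job is handed in: The yellow marker is fully home in a cap of the stand: upright within 4 degrees, within 3 mm of the cap's axis, its collar within 2 mm of the rim; it is still gripped (over 3 N) and still pressed down on the cap (over 4 N) (all of step 9); the arm keeps its last pose, push and grip.
It fails at once if the nib is drawn off the weld bead (touching the plate with its tip more than 9 mm from the bead's centre line) (contact force between marker_yellow and test_plate above 0.3 N and (x of nib_tip in the frame of test_plate above 0.009 m or x of nib_tip in the frame of test_plate below -0.009 m)).
It fails at once if the marker moves faster than 9 cm a second while it touches the plate (contact force between marker_yellow and test_plate above 0.3 N and linear speed of marker_yellow above 0.09 m/s).
It fails at once if the nib is pressed hard on the plate (over 12 N) (contact force between marker_yellow and test_plate above 12 N).
It fails at once if the test plate is shifted more than 10 mm (distance of test_plate from where it was at the start of the episode above 0.01 m).
It fails at once if another marker is moved more than 10 mm, or a specimen, the magnifier or the caliper more than 20 mm (distance of any of marker_red, marker_white from where it was at the start of the episode above 0.01 m or distance of any of puck_a, puck_b, loupe, caliper from where it was at the start of the episode above 0.02 m).
It also fails if it takes over 67 s, if anything falls off the work surface, if the arm or the gripper's body presses on something with over 40 N, if the wrist force passes 120 N, or if a joint passes its speed limit or range.

## Robot

A 6-joint arm with a two-finger parallel gripper is mounted at the origin on the work surface. World frame = base frame: x ahead of the robot, y to its left, z up, the work surface at z = 0. Lengths are in m, angles in rad, forces in N, time in s.
With the tool pointing down it reaches from about 0.35 to 0.925 m from the base axis. Payload 6.4 kg.
Tool frame: the origin (TCP) lies at the very end of the fingers, on their centre line; the grasp point (between the pads) lies 19 mm behind it (arm.hold_point_z is the distance from the TCP to the grasp point, in m); z points along the fingers, y is the line along which they close (so a half turn about z gives the same grasp; the last joint's range is limited). The gripper opens to 94 mm and grips with 3 to 60 N. Pads are 16 mm wide; open, the fingers measure 119 mm over their backs; the gripper's body (75 mm by 177 mm) begins 78 mm behind the grasp point.
Start: joints at [0.933, 0.245, 1.558, -0, 1.339, -0.174], TCP at [0.291, 0.581, 0.205] pointing down, gripper open.
Joint ranges: [-3.13, 3.13], [-1.02, 2.26], [0.13, 2.54], [-0.95, 4.09], [0.21, 2.88], [-2.74, 2.74]. Speed limits (rad/s): [2.57, 2.57, 3.14, 3.14, 3.14, 3.14].

## Interface

Orientations are given as a 3x3 rotation matrix whose columns are the frame's x, y, z axes.
In Python, from workcell import arm, grab_frame, sign_off gives the robot as it stands (arm), with the cameras as plain functions and the job as plain functions.
- The arm moves only by the tool steer_hand, called after "Call:" by a JSON object that holds its "name" and its "arguments". Schema: {"type":"object","properties":{"increments":{"type":"object","properties":{"finger_gap":{"type":"array","items":{"type":"number"},"minItems":1,"maxItems":10},"x":{"type":"array","items":{"type":"number"},"minItems":1,"maxItems":10},"y":{"type":"array","items":{"type":"number"},"minItems":1,"maxItems":10},"z":{"type":"array","items":{"type":"number"},"minItems":1,"maxItems":10},"rx":{"type":"array","items":{"type":"number"},"minItems":1,"maxItems":10},"ry":{"type":"array","items":{"type":"number"},"minItems":1,"maxItems":10},"rz":{"type":"array","items":{"type":"number"},"minItems":1,"maxItems":10}},"additionalProperties":false,"required":["finger_gap","x","y","z","rx","ry","rz"]},"squeeze":{"type":"number"},"only":{"type":"string"},"quiet":{"type":"boolean"},"lines":{"type":"string"}},"required":["increments"],"additionalProperties":false}. increments is an object with one list for each field, all of the same length, 1 to 10, a row being the entries at one place: finger_gap (the opening from 0.0 (shut) to 1.0 (fully open)), x, y, z (the shift in shares of the most that a row can go, 1 being 50 mm), rx, ry, rz (a rotation vector in a scale on which 1.0 is 2 rad); each row shifts and turns the commanded pose from where the row before left it, along the tool's axes as they then stand; what a row does not reach is not made up. A row lasts 1/10 s, in which the tool goes at most 0.05 m and 0.15 rad, less where a joint would pass 70% of its speed; a pose out of reach is approached as far as the arm can. The fingers move at their own pace and stop on an object; squeeze is the grip in N (left out, the last holds). Time passes only in rows, so rows that do not move let the fingers close. The tool returns the time, the measured TCP pose, the force, the opening and the grip force at its end. only (a regular expression) keeps the lines of the reply that match it, lines (a string "A,B") keeps lines A to B, and quiet returns only ok. No shift or turn number may pass 1 either way. Input that does not fit is refused with a message, and nothing moves.
- arm.observe(): the state, without advancing time (a new reading comes with each control period).
- grab_frame(name): name is "side" or "top"; returns a dict with "frame" (420x560x3 uint8, blue, green, red), "K" (3x3 intrinsics, pixels), "dist" ([k1, k2, p1, p2, k3] as OpenCV has them; the pictures are not rectified), "R" (3x3) and "t" (3): a world point X has camera coordinates R X + t. Camera axes: x right, y down, z forward; pixel columns grow to the right and rows downward; lengths in m; the calibration is good to about 2 mm. A picture is of the moment at which its call begins. There is no depth.
- sign_off(): hands the job in; it is judged then, once.
The state is a dict: "t": time; "joint_pos": joint angles; "dq": joint speeds; "joint_efforts": joint torques, N m; "position": TCP position; "ee_rot": TCP orientation; "contact_force": force on the tool from outside, world axes, zero at the start; "torque": the same for the moment, N m; "opening": opening from 0.0 (shut) to 1.0 (fully open); "finger_force": force on a finger pad.
Only numpy, scipy, OpenCV 4.12 (cv2) and the standard library are available. Lean on these libraries where they do the work, as an engineer would, in place of code of your own. Each camera call takes 0.05 s, during which the arm holds its last target. There are 200 camera calls.

## Working session

There is one attempt and no reset: what is moved stays moved. The work goes in short steps, Python scripts to look and compute and a tool call to move; the robot and the scene stay as the last step left them, time stands still between calls to the robot, and variables do not carry over. Pictures are saved under pics/ and viewed, at most 10 in all, crops included, and the job is handed in when it is done.

```bash
ls; mkdir -p pics; python3 - <<'E'
from workcell import arm, grab_frame, sign_off
import cv2,numpy as np
o=arm.observe();print(o['t'],o['position'],np.round(o['ee_rot'],3).tolist(),o['opening'],o['contact_force'])
for n in('side','top'):
    f=grab_frame(n);cv2.imwrite(f'pics/{n}0.png',f['frame']);print(n,f['K'].tolist(),f['dist'],np.round(f['R'],4).tolist(),f['t'], (-f['R'].T@f['t']))
E
```

```text
pics
workcell.py
0.0 [0.29040166 0.58085701 0.20436795] [[-0.894, 0.447, -0.001], [0.447, 0.894, -0.002], [0.0, -0.002, -1.0]] 0.9991579749481646 [-0.06330828  0.89933425  0.47861245]
side [[406.0369448197455, 0.0, 278.3613359188063], [0.0, 406.0369448197455, 212.18079179693734], [0.0, 0.0, 1.0]] [0.02384859 0.         0.         0.         0.        ] [[-0.7448, -0.6672, 0.0005], [-0.3291, 0.3667, -0.8702], [0.5805, -0.6483, -0.4927]] [0.43086688 0.26284668 0.5147054 ] [0.1086617  0.52482479 0.482087  ]
top [[436.49102052011676, 0.0, 276.04257774182844], [0.0, 436.49102052011676, 207.59233017608574], [0.0, 0.0, 1.0]] [0.02034297 0.         0.         0.         0.        ] [[0.0189, -0.9994, 0.0287], [-0.9971, -0.0209, -0.0727], [0.0733, -0.0273, -0.9969]] [-0.03849739  0.58047023  0.9479288 ] [ 5.10091951e-01 -4.77884546e-04  9.88333303e-01]
```

View pics/side0.png

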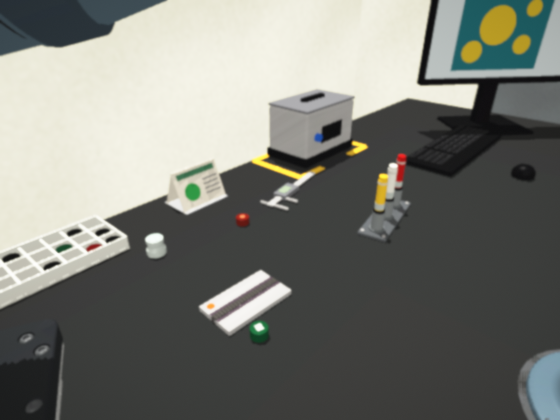

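View pics/top0.png

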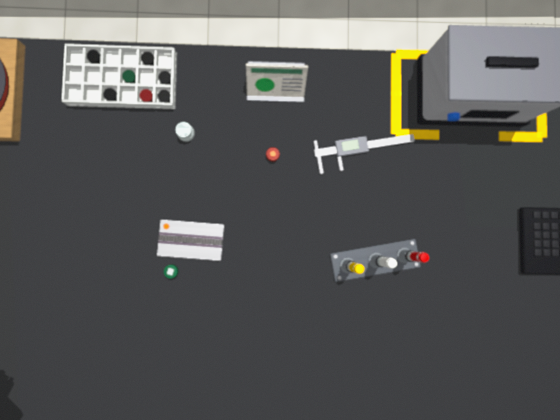

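```bash
python3 - <<'E'
import cv2,numpy as np
def crop(im,x,y,w,h,s):
    c=cv2.resize(im[y:y+h,x:x+w],None,fx=s,fy=s,interpolation=cv2.INTER_CUBIC)
    for i in range(0,w,10): cv2.putText(c,str(x+i),(i*s,8),0,.3,(0,255,255),1);cv2.line(c,(i*s,10),(i*s,16),(0,255,255),1)
    for i in range(10,h,10): cv2.putText(c,str(y+i),(0,i*s+3),0,.3,(0,255,255),1);cv2.line(c,(20,i*s),(26,i*s),(0,255,255),1)
    return c
t=cv2.imread('pics/top0.png');s=cv2.imread('pics/side0.png')
a=crop(t,150,215,120,50,6);b=crop(t,325,234,120,50,6)
cv2.imwrite('pics/tc.png',np.vstack([a,b]))
a=crop(s,195,265,100,70,5);b=crop(s,355,150,60,95,5)
c=np.zeros((475,800,3),np.uint8);c[:350,:500]=a;c[:,500:]=b
cv2.imwrite('pics/sc.png',c)
E
```

```text
(no output)
```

View pics/tc.png

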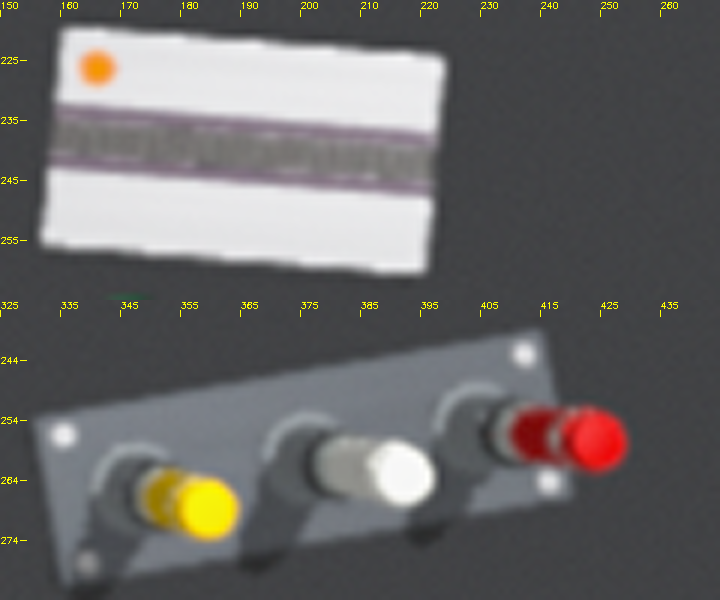

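View pics/sc.png

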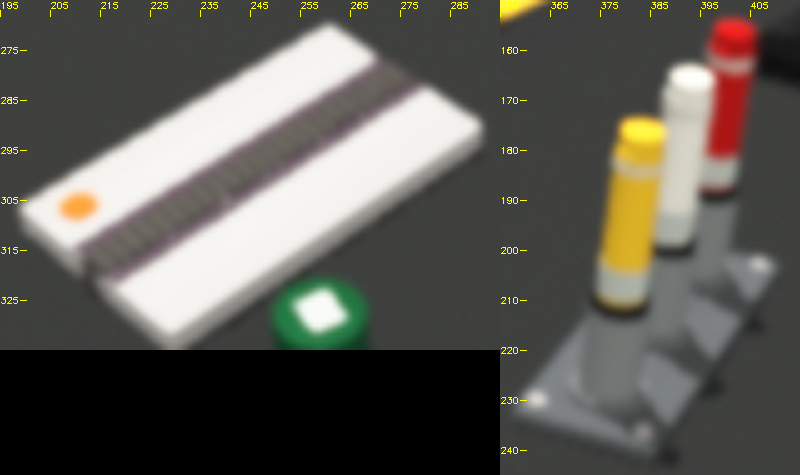

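```bash
cat >h.py <<'E'
import cv2,numpy as np
from workcell import arm, grab_frame, sign_off
def ray(f,p):
    q=cv2.undistortPoints(np.array([[p]],float),f['K'],np.array(f['dist'],float))[0,0]
    R=np.array(f['R']);return -R.T@f['t'],R.T@np.r_[q,1]
def onz(f,p,z):
    c,d=ray(f,p);return c+d*(z-c[2])/d[2]
def tri(fs,ps):
    A=np.zeros((3,3));b=np.zeros(3)
    for f,p in zip(fs,ps):
        c,d=ray(f,p);d=d/np.linalg.norm(d);M=np.eye(3)-np.outer(d,d);A+=M;b+=M@c
    return np.linalg.solve(A,b)
def proj(f,X): return cv2.projectPoints(np.array([X],float),cv2.Rodrigues(np.array(f['R']))[0],np.array(f['t']),f['K'],np.array(f['dist'],float))[0][0,0]
E
python3 - <<'E'
from h import *
np.set_printoptions(precision=4,suppress=True)
T=grab_frame('top');S=grab_frame('side')
tp=lambda u,v:(150+u/6-.42,215+v/6-.42)
ts=lambda u,v:(325+u/6-.42,234+(v-300)/6-.42)
sp=lambda u,v:(195+u/5-.4,265+v/5-.4)
sm=lambda u,v:(355+(u-500)/5-.4,150+v/5-.4)
for n,a,b in(('++',(60,29),(22,205)),('+-',(446,57),(330,22)),('--',(427,273),(482,125)),('-+',(40,243),(172,333)),('dot',(98,68),(79,206))):
    print(n,tri((T,S),(tp(*a),sp(*b))),onz(T,tp(*a),.01)[:2],onz(S,sp(*b),.01)[:2])
for n,a,b in(('Y',(209,509),(643,132)),('W',(404,474),(690,78)),('R',(598,441),(735,33))):
    print(n,tri((T,S),(ts(*a),sm(*b))),onz(T,ts(*a),.136)[:2],onz(S,sm(*b),.136)[:2])
for a in((35,412),(542,330),(575,497),(65,585)):print(onz(T,ts(*a),.008)[:2])
E
```

```text
++ [0.5499 0.2305 0.0123] [0.5502 0.2313] [0.5519 0.229 ]
+- [0.5431 0.0889 0.0108] [0.5426 0.0885] [0.5443 0.0885]
-- [0.4632 0.0939 0.0092] [0.4626 0.0933] [0.4633 0.0952]
-+ [0.4711 0.235  0.0111] [0.4713 0.2355] [0.4717 0.2341]
dot [0.5363 0.2169 0.0108] [0.536  0.2168] [0.5372 0.2166]
Y [ 0.4576 -0.1885  0.1351] [ 0.4574 -0.1884] [ 0.4569 -0.1862]
W [ 0.4703 -0.252   0.1354] [ 0.4699 -0.2521] [ 0.47   -0.2502]
R [ 0.482  -0.3162  0.1341] [ 0.4817 -0.3157] [ 0.4802 -0.3113]
[ 0.4843 -0.1512]
[ 0.5186 -0.3421]
[ 0.4565 -0.3542]
[ 0.4205 -0.1629]
```

Careful with the scale: shifts go in shares of 50 mm and turns go in shares of 2 rad. That gives: 0.145 rad / 2 = 0.0725.

Call:
{"name": "steer_hand", "arguments": {"increments": {"finger_gap": [1,1,1,1,1,1,1,1,1],"x": [0,0,0,0,0,0,0,0,0],"y": [0,0,0,0,0,0,0,0,0],"z": [0,0,0,0,0,0,0,0,0],"rx": [0,0,0,0,0,0,0,0,0],"ry": [0,0,0,0,0,0,0,0,0],"rz": [0.0725,0.0725,0.0725,0.0725,0.0725,0.0725,0.0725,0.0735,0]}, "squeeze": 45}}

```text
t: 1.1
position: [0.2907, 0.5812, 0.2052]
ee_rot: [[0.055, 0.999, -0.0], [0.999, -0.055, -0.0], [-0.0, -0.0, -1.0]]
contact_force: [-0.2, 0.6, 0.4]
opening: 1.001
finger_force: 0.0
```

```bash
python3 - <<'E'
from h import *
o=arm.observe();R=o['ee_rot'];print(np.round(R,4).tolist());print(R.T@(np.array([.4575,-.1883,.2])-o['position']))
E
```

```text
[[0.0547, 0.9985, -0.0003], [0.9985, -0.0547, -0.0004], [-0.0004, -0.0002, -1.0]]
[-0.75923283  0.20863726  0.00543685]
```

Converted, -0.042 m is -0.84, 0.0116 m is 0.232.

Call:
{"name": "steer_hand", "arguments": {"increments": {"finger_gap": [1,1,1,1,1,1,1,1,1],"x": [-0.84,-0.84,-0.84,-0.84,-0.84,-0.84,-0.84,-0.84,-0.84],"y": [0.232,0.232,0.232,0.232,0.232,0.232,0.232,0.232,0.232],"z": [0,0,0,0,0,0,0,0,0],"rx": [0,0,0,0,0,0,0,0,0],"ry": [0,0,0,0,0,0,0,0,0],"rz": [0,0,0,0,0,0,0,0,0]}}}

```text
t: 2.0
position: [0.3742, 0.1966, 0.2056]
ee_rot: [[0.051, 0.999, 0.001], [0.999, -0.051, 0.0], [0.0, 0.001, -1.0]]
contact_force: [0.8, -0.3, -0.2]
opening: 1.0
finger_force: 0.0
```

Call:
{"name": "steer_hand", "arguments": {"increments": {"finger_gap": [1,1,1,1,1,1,1,1,1,1],"x": [-0.84,-0.84,-0.84,-0.84,-0.84,-0.84,-0.84,-0.84,-0.84,0],"y": [0.232,0.232,0.232,0.232,0.232,0.232,0.232,0.232,0.232,0],"z": [0,0,0,0,0,0,0,0,0,0],"rx": [0,0,0,0,0,0,0,0,0,0],"ry": [0,0,0,0,0,0,0,0,0,0],"rz": [0,0,0,0,0,0,0,0,0,0]}}}

```text
t: 3.0
position: [0.4581, -0.1891, 0.2056]
ee_rot: [[0.057, 0.998, 0.0], [0.998, -0.057, -0.001], [-0.001, 0.0, -1.0]]
contact_force: [-0.7, 0.3, 0.4]
opening: 1.0
finger_force: 0.0
```

```bash
python3 - <<'E'
from h import *
o=arm.observe();R=o['ee_rot'];print(np.round(R,4).tolist());print(R.T@(np.array([.4575,-.1883,.082])-o['position']))
E
```

```text
[[0.0565, 0.9984, 0.0001], [0.9984, -0.0565, -0.001], [-0.001, 0.0002, -1.0]]
[ 0.00087348 -0.00064137  0.12355554]
```

Converted, 0.03 m is 0.6, 0.02 m is 0.4.

Call:
{"name": "steer_hand", "arguments": {"increments": {"finger_gap": [1,1,1,1,1,1],"x": [0.008,0.008,0,0,0,0],"y": [-0.006,-0.006,0,0,0,0],"z": [0.6,0.6,0.6,0.4,0.27,0],"rx": [0,0,0,0,0,0],"ry": [0,0,0,0,0,0],"rz": [0,0,0,0,0,0]}}}

```text
t: 3.6
position: [0.4559, -0.1829, 0.0803]
ee_rot: [[0.053, 0.999, -0.003], [0.999, -0.053, 0.002], [0.002, -0.003, -1.0]]
contact_force: [-0.2, -0.9, 0.3]
opening: 0.999
finger_force: 0.0
```

Call:
{"name": "steer_hand", "arguments": {"increments": {"finger_gap": [0,0,0,0,0,0,0,0,0,0],"x": [0,0,0,0,0,0,0,0,0,0],"y": [0,0,0,0,0,0,0,0,0,0],"z": [0,0,0,0,0,0,0,0,0,0],"rx": [0,0,0,0,0,0,0,0,0,0],"ry": [0,0,0,0,0,0,0,0,0,0],"rz": [0,0,0,0,0,0,0,0,0,0]}, "squeeze": 45}}

```text
t: 4.6
position: [0.4571, -0.1841, 0.0819]
ee_rot: [[0.055, 0.998, -0.0], [0.998, -0.055, 0.0], [0.0, -0.0, -1.0]]
contact_force: [0.2, 0.1, -0.3]
opening: 0.205
finger_force: 45.0
```

```bash
python3 - <<'E'
from h import *
f=grab_frame('side')['frame'];cv2.imwrite('pics/g.png',cv2.resize(f[80:260,300:500],None,fx=3,fy=3))
print(arm.observe()['position'])
E
```

```text
[ 0.45708968 -0.18411748  0.08188946]
```

View pics/g.png

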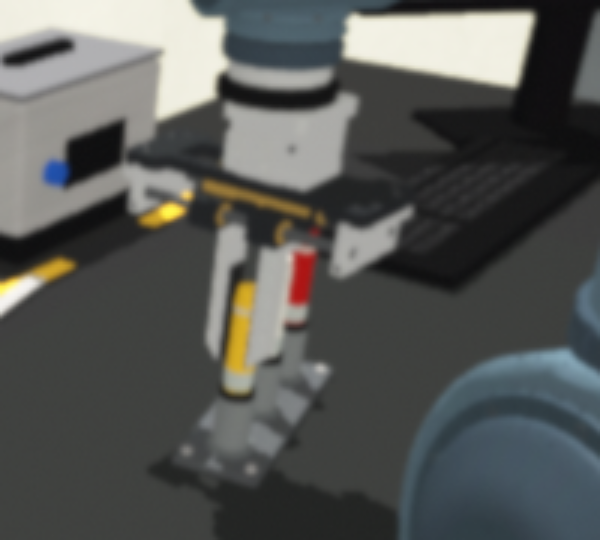

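Converted, -0.0038 m is -0.076.

Call:
{"name": "steer_hand", "arguments": {"increments": {"finger_gap": [0.4,0.4,0.4,0.4,0.4,0,0,0,0,0],"x": [0,0,-0.076,0,0,0,0,0,0,0],"y": [0,0,0,0,0,0,0,0,0,0],"z": [0,0,0,0,0,0,0,0,0,0],"rx": [0,0,0,0,0,0,0,0,0,0],"ry": [0,0,0,0,0,0,0,0,0,0],"rz": [0,0,0,0,0,0,0,0,0,0]}, "squeeze": 45}}

```text
t: 5.65
position: [0.4569, -0.1879, 0.082]
ee_rot: [[0.055, 0.998, -0.0], [0.998, -0.055, 0.0], [0.0, -0.0, -1.0]]
contact_force: [0.0, -0.5, -0.7]
opening: 0.207
finger_force: 45.0
```

Call:
{"name": "steer_hand", "arguments": {"increments": {"finger_gap": [0,0,0],"x": [0,0,0],"y": [0,0,0],"z": [0,0,0],"rx": [0,0,0],"ry": [0,0,0],"rz": [0,0,0]}}}

```text
t: 5.95
position: [0.4569, -0.1879, 0.082]
ee_rot: [[0.055, 0.998, -0.0], [0.998, -0.055, 0.0], [0.0, -0.0, -1.0]]
contact_force: [-0.5, 0.5, 0.3]
opening: 0.207
finger_force: 45.0
```

```bash
python3 - <<'E'
from h import *
T=grab_frame('top');S=grab_frame('side')
o=arm.observe();print(o['position'],np.round(o['ee_rot'],4).tolist(),o['contact_force'])
E
```

```text
[ 0.45690256 -0.1879096   0.08192113] [[0.055, 0.9985, -0.0001], [0.9985, -0.055, 0.0001], [0.0001, -0.0001, -1.0]] [-0.12647544  0.3301987   0.45488843]
```

Converted, -0.02 m is -0.4, -0.015 m is -0.3.

Call:
{"name": "steer_hand", "arguments": {"increments": {"finger_gap": [0,0,0,0,0,0,0,0,0,0],"x": [0,0,0,0,0,0,0,0,0,0],"y": [0,0,0,0,0,0,0,0,0,0],"z": [-0.08,-0.08,-0.08,-0.08,-0.08,-0.2,-0.4,-0.4,-0.3,0],"rx": [0,0,0,0,0,0,0,0,0,0],"ry": [0,0,0,0,0,0,0,0,0,0],"rz": [0,0,0,0,0,0,0,0,0,0]}}}

```text
t: 7.05
position: [0.4587, -0.1891, 0.1705]
ee_rot: [[0.055, 0.998, 0.005], [0.998, -0.055, -0.004], [-0.003, 0.005, -1.0]]
contact_force: [0.3, -0.7, 0.0]
opening: 0.205
finger_force: 45.0
```

Call:
{"name": "steer_hand", "arguments": {"increments": {"finger_gap": [0,0],"x": [0,0],"y": [0,0],"z": [0,0],"rx": [0,0],"ry": [0,0],"rz": [0,0]}}}

```text
t: 7.25
position: [0.4564, -0.1876, 0.1661]
ee_rot: [[0.055, 0.998, -0.001], [0.998, -0.055, 0.001], [0.001, -0.001, -1.0]]
contact_force: [0.1, 0.3, -1.3]
opening: 0.208
finger_force: 45.0
```

```bash
python3 - <<'E'
from h import *
S=grab_frame('side');f=S['frame'];cv2.imwrite('pics/l.png',cv2.resize(f[100:230,320:440],None,fx=4.5,fy=4.5,interpolation=cv2.INTER_CUBIC))
o=arm.observe();p=o['position'];print(p,np.round(o['ee_rot'],4).tolist(),o['contact_force'])
for z in (-.0659,.0541):print((proj(S,p+[0.0006,-.0004,z])-[320,100])*4.5)
E
```

```text
[ 0.45636696 -0.18755185  0.16597624] [[0.055, 0.9985, -0.0016], [0.9985, -0.055, 0.0011], [0.001, -0.0016, -1.0]] [-0.54130821  0.46597426 -0.76110173]
[276.23524527 411.36282605]
[311.42860602 163.18100803]
```

View pics/l.png

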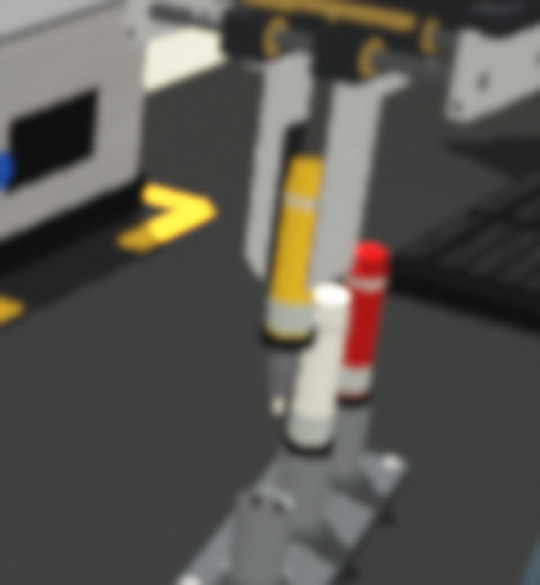

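Converted, 0.045 m is 0.9, 0.043 m is 0.86.

Call:
{"name": "steer_hand", "arguments": {"increments": {"finger_gap": [0,0,0,0,0,0,0,0,0,0],"x": [0.4,0.86,0.9,0.9,0.9,0.9,0.9,0.9,0.8,0.56],"y": [0.03,0.06,0.07,0.07,0.07,0.07,0.07,0.07,0.06,0.02],"z": [0,0,0,0,0,0,0,0,0,0],"rx": [0,0,0,0,0,0,0,0,0,0],"ry": [0,0,0,0,0,0,0,0,0,0],"rz": [0,0,0,0,0,0,0,0,0,0]}}}

```text
t: 8.3
position: [0.5078, 0.2132, 0.1659]
ee_rot: [[0.053, 0.999, -0.002], [0.999, -0.053, -0.0], [-0.0, -0.002, -1.0]]
contact_force: [0.1, -0.3, -2.1]
opening: 0.206
finger_force: 45.0
```

Call:
{"name": "steer_hand", "arguments": {"increments": {"finger_gap": [0,0,0,0,0,0,0],"x": [0.226,0,0,0,0,0,0],"y": [0.02,0,0,0,0,0,0],"z": [0.4,0.4,0.4,0.2,0,0,0],"rx": [0,0,0,0,0,0,0],"ry": [0,0,0,0,0,0,0],"rz": [0,0,0,0,0,0,0]}}}

```text
t: 9.0
position: [0.5109, 0.2221, 0.0981]
ee_rot: [[0.055, 0.998, 0.002], [0.998, -0.055, 0.0], [0.001, 0.002, -1.0]]
contact_force: [0.5, 0.3, -0.8]
opening: 0.206
finger_force: 45.0
```

```bash
python3 - <<'E'
from h import *
T=grab_frame('top');S=grab_frame('side');f=S['frame'];cv2.imwrite('pics/p.png',cv2.resize(f[210:350,165:305],None,fx=4.2,fy=4.2,interpolation=cv2.INTER_CUBIC))
o=arm.observe();p=o['position'];print(p,np.round(o['ee_rot'],4).tolist(),o['contact_force'])
n=p+[.0006,-.0004,-.0659]
c=np.array([.507,.162]);ps=-.056;e=n[:2]-c
print('plate xy',e@[np.cos(ps),np.sin(ps)],e@[-np.sin(ps),np.cos(ps)],n[2])
print((proj(S,n)-[165,210])*4.2)
E
```

```text
[0.51085094 0.22213266 0.09811055] [[0.0552, 0.9985, 0.002], [0.9985, -0.0552, 0.0004], [0.0005, 0.002, -1.0]] [ 0.18369268 -0.64082327 -0.13076774]
plate xy 0.0011006806956825855 0.05988814850108784 0.03221054936685265
[219.28149832 396.47768034]
```

View pics/p.png

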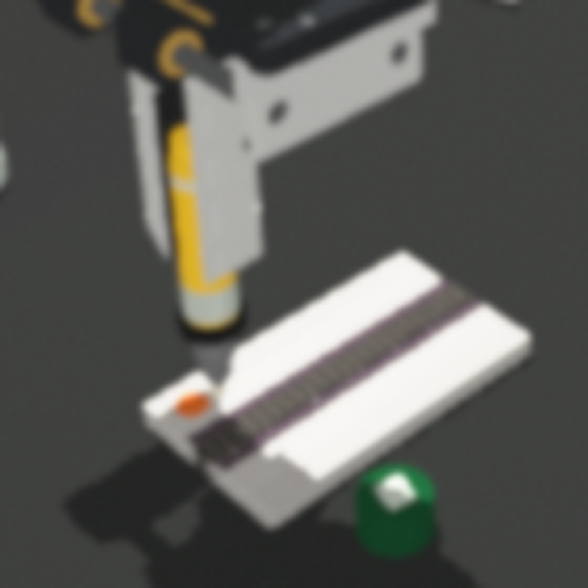

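Converted, 0.008 m is 0.16, 0.006 m is 0.12.

Call:
{"name": "steer_hand", "arguments": {"increments": {"finger_gap": [0,0,0,0,0,0,0,0,0],"x": [0,0,0,0,0,0,0,0,0],"y": [-0.01,-0.01,0,0,0,0,0,0,0],"z": [0.16,0.12,0.06,0.03,0.03,0.03,0.026,0,0],"rx": [0,0,0,0,0,0,0,0,0],"ry": [0,0,0,0,0,0,0,0,0],"rz": [0,0,0,0,0,0,0,0,0]}}}

```text
t: 10.0
position: [0.509, 0.2221, 0.0743]
ee_rot: [[0.055, 0.998, -0.0], [0.998, -0.055, -0.0], [-0.0, -0.0, -1.0]]
contact_force: [-1.3, -1.0, 0.9]
opening: 0.206
finger_force: 45.0
```

```bash
python3 - <<'E'
from h import *
fz=[]
for i in range(6):
    grab_frame('top');o=arm.observe();fz.append(o['contact_force'])
p=o['position'];print(p,np.mean(fz,0),np.std(fz,0))
n=p+[.0006,-.0004,-.0659]
c=np.array([.507,.162]);ps=-.056;e=n[:2]-c
print('plate xy',e@[np.cos(ps),np.sin(ps)],e@[-np.sin(ps),np.cos(ps)],n[2])
E
```

```text
[0.50903283 0.22211433 0.07418943] [-1.06250603 -0.32549177  1.23671233] [0.46733418 0.27172292 0.69718376]
plate xy -0.000713556075831568 0.05976808613457664 0.00828942799414667
```

Converted, -0.002 m is -0.04, -0.0005 m is -0.01.

Call:
{"name": "steer_hand", "arguments": {"increments": {"finger_gap": [0,0,0,0,0,0,0,0,0,0],"x": [-0.04,-0.04,-0.04,-0.04,-0.04,-0.04,-0.04,-0.04,-0.04,-0.04],"y": [0.004,0,0,0,0,0,0,0,0,0],"z": [-0.01,0,0,0,0,0,0,0,0,0],"rx": [0,0,0,0,0,0,0,0,0,0],"ry": [0,0,0,0,0,0,0,0,0,0],"rz": [0,0,0,0,0,0,0,0,0,0]}}}

```text
t: 11.3
position: [0.5081, 0.2019, 0.0746]
ee_rot: [[0.055, 0.998, -0.0], [0.998, -0.055, -0.0], [-0.0, -0.0, -1.0]]
contact_force: [-0.4, 1.9, 0.8]
opening: 0.205
finger_force: 45.0
```

Call:
{"name": "steer_hand", "arguments": {"increments": {"finger_gap": [0,0,0,0,0,0,0,0,0,0],"x": [-0.04,-0.04,-0.04,-0.04,-0.04,-0.04,-0.04,-0.04,-0.04,-0.04],"y": [0,0,0,0,0,0,0,0,0,0],"z": [0,0,0,0,0,0,0,0,0,0],"rx": [0,0,0,0,0,0,0,0,0,0],"ry": [0,0,0,0,0,0,0,0,0,0],"rz": [0,0,0,0,0,0,0,0,0,0]}}}

```text
t: 12.3
position: [0.507, 0.182, 0.0747]
ee_rot: [[0.055, 0.998, -0.0], [0.998, -0.055, -0.0], [-0.0, -0.0, -1.0]]
contact_force: [0.7, 0.6, 1.5]
opening: 0.204
finger_force: 45.0
```

Converted, -0.002 m is -0.04.

Call:
{"name": "steer_hand", "arguments": {"increments": {"finger_gap": [0,0,0,0,0,0,0,0,0,0],"x": [-0.04,-0.04,-0.04,-0.04,-0.04,-0.04,-0.04,-0.04,-0.04,-0.04],"y": [0,0,0,0,0,0,0,0,0,0],"z": [0,0,0,0,0,0,0,0,0,0],"rx": [0,0,0,0,0,0,0,0,0,0],"ry": [0,0,0,0,0,0,0,0,0,0],"rz": [0,0,0,0,0,0,0,0,0,0]}}}

```text
t: 13.3
position: [0.5059, 0.162, 0.0746]
ee_rot: [[0.055, 0.998, -0.0], [0.998, -0.055, -0.0], [-0.0, -0.0, -1.0]]
contact_force: [0.4, 1.4, 0.3]
opening: 0.207
finger_force: 45.0
```

Call:
{"name": "steer_hand", "arguments": {"increments": {"finger_gap": [0,0,0,0,0,0,0,0,0,0],"x": [-0.04,-0.04,-0.04,-0.04,-0.04,-0.04,-0.04,-0.04,-0.04,-0.04],"y": [0,0,0,0,0,0,0,0,0,0],"z": [0,0,0,0,0,0,0,0,0,0],"rx": [0,0,0,0,0,0,0,0,0,0],"ry": [0,0,0,0,0,0,0,0,0,0],"rz": [0,0,0,0,0,0,0,0,0,0]}}}

```text
t: 14.3
position: [0.5049, 0.142, 0.0747]
ee_rot: [[0.055, 0.998, 0.0], [0.998, -0.055, -0.0], [-0.0, 0.0, -1.0]]
contact_force: [-0.3, 1.0, 1.1]
opening: 0.203
finger_force: 45.0
```

```bash
python3 - <<'E'
from h import *
p=arm.observe()['position']
n=p+[.0006,-.0004,-.0659]
c=np.array([.507,.162]);ps=-.056;e=n[:2]-c
print('plate xy',e@[np.cos(ps),np.sin(ps)],e@[-np.sin(ps),np.cos(ps)],n[2])
f=grab_frame('side')['frame'];cv2.imwrite('pics/m.png',cv2.resize(f[210:350,165:325],None,fx=4.2,fy=4.2,interpolation=cv2.INTER_CUBIC))
E
```

```text
plate xy -0.0004032293642814518 -0.020415959364651126 0.008769482951370075
```

View pics/m.png

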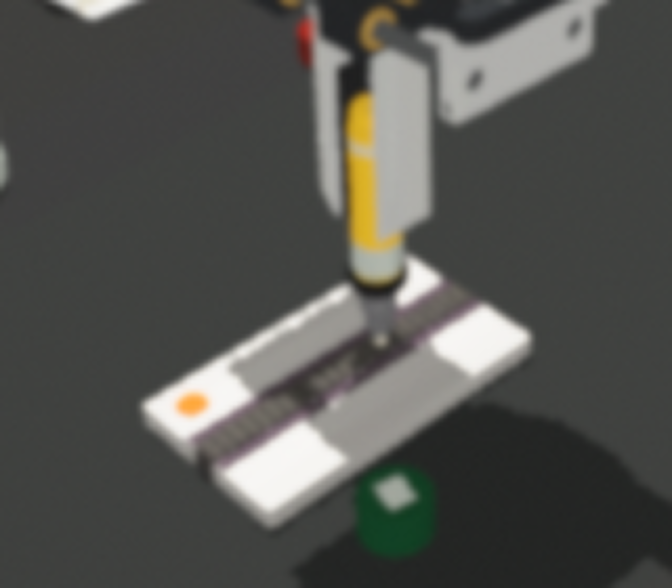

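Converted, -0.002 m is -0.04.

Call:
{"name": "steer_hand", "arguments": {"increments": {"finger_gap": [0,0,0,0,0,0,0,0,0,0],"x": [-0.04,-0.04,-0.04,-0.04,-0.04,-0.04,-0.04,-0.04,-0.04,-0.04],"y": [0,0,0,0,0,0,0,0,0,0],"z": [0,0,0,0,0,0,0,0,0,0],"rx": [0,0,0,0,0,0,0,0,0,0],"ry": [0,0,0,0,0,0,0,0,0,0],"rz": [0,0,0,0,0,0,0,0,0,0]}}}

```text
t: 15.35
position: [0.5038, 0.1221, 0.0747]
ee_rot: [[0.055, 0.998, 0.0], [0.998, -0.055, -0.0], [-0.0, 0.0, -1.0]]
contact_force: [-0.9, 1.6, 1.7]
opening: 0.203
finger_force: 45.0
```

Call:
{"name": "steer_hand", "arguments": {"increments": {"finger_gap": [0,0,0,0,0,0,0,0,0,0],"x": [-0.04,-0.04,-0.04,-0.04,-0.04,-0.04,-0.04,-0.04,-0.04,-0.04],"y": [0,0,0,0,0,0,0,0,0,0],"z": [0,0,0,0,0,0,0,0,0,0],"rx": [0,0,0,0,0,0,0,0,0,0],"ry": [0,0,0,0,0,0,0,0,0,0],"rz": [0,0,0,0,0,0,0,0,0,0]}}}

```text
t: 16.35
position: [0.5027, 0.1021, 0.0747]
ee_rot: [[0.055, 0.998, 0.0], [0.998, -0.055, -0.0], [-0.0, 0.0, -1.0]]
contact_force: [-0.6, 0.2, 0.9]
opening: 0.207
finger_force: 45.0
```

Call:
{"name": "steer_hand", "arguments": {"increments": {"finger_gap": [0,0],"x": [0,0],"y": [0,0],"z": [0,0],"rx": [0,0],"ry": [0,0],"rz": [0,0]}}}

```text
t: 16.55
position: [0.5026, 0.1018, 0.0746]
ee_rot: [[0.055, 0.998, -0.0], [0.998, -0.055, -0.001], [-0.001, -0.0, -1.0]]
contact_force: [0.8, -1.1, 0.2]
opening: 0.207
finger_force: 45.0
```

```bash
python3 - <<'E'
from h import *
o=arm.observe();p=o['position']
n=p+[.0006,-.0004,-.0659]
c=np.array([.507,.162]);ps=-.056;e=n[:2]-c
print(p,o['contact_force'],'plate xy',e@[np.cos(ps),np.sin(ps)],e@[-np.sin(ps),np.cos(ps)],n[2])
print(o['ee_rot'].T@(np.array([.4568,-.1879,.166])-p))
E
```

```text
[0.50263976 0.10176396 0.07464238] [ 0.7796973  -1.07361898  0.16038705] plate xy -0.00036050281085444957 -0.06075145192129147 0.008742384526233798
[-0.29184223 -0.02990973 -0.09102871]
```

Converted, -0.045 m is -0.9, -0.03 m is -0.6.

Call:
{"name": "steer_hand", "arguments": {"increments": {"finger_gap": [0,0,0,0,0,0,0,0,0],"x": [0,0,0,0,0,-0.6,-0.9,-0.9,-0.9],"y": [0,0,0,0,0,-0.06,-0.1,-0.1,-0.1],"z": [-0.06,-0.1,-0.26,-0.6,-0.6,-0.2,0,0,0],"rx": [0,0,0,0,0,0,0,0,0],"ry": [0,0,0,0,0,0,0,0,0],"rz": [0,0,0,0,0,0,0,0,0]}}}

```text
t: 17.45
position: [0.4754, -0.0628, 0.167]
ee_rot: [[0.054, 0.999, 0.002], [0.999, -0.054, -0.001], [-0.0, 0.002, -1.0]]
contact_force: [0.2, -0.7, -0.9]
opening: 0.205
finger_force: 45.0
```

Call:
{"name": "steer_hand", "arguments": {"increments": {"finger_gap": [0,0,0,0,0,0,0,0,0],"x": [-0.9,-0.8,-0.6,-0.236,0,0,0,0,0],"y": [-0.1,-0.1,-0.04,0,0,0,0,0,0],"z": [0,0,0,0,0,0,0,0,0],"rx": [0,0,0,0,0,0,0,0,0],"ry": [0,0,0,0,0,0,0,0,0],"rz": [0,0,0,0,0,0,0,0,0]}}}

```text
t: 18.35
position: [0.4568, -0.1866, 0.1656]
ee_rot: [[0.054, 0.999, -0.0], [0.999, -0.054, 0.0], [0.0, -0.0, -1.0]]
contact_force: [0.6, -0.1, -0.2]
opening: 0.207
finger_force: 45.0
```

```bash
python3 - <<'E'
from h import *
S=grab_frame('side');f=S['frame'];cv2.imwrite('pics/r.png',cv2.resize(f[100:230,320:440],None,fx=4.5,fy=4.5,interpolation=cv2.INTER_CUBIC))
grab_frame('side');grab_frame('side')
o=arm.observe();p=o['position']
print(p,o['ee_rot'].T@(np.array([.4569,-.1879,.0819])-p),np.round(o['ee_rot'],4).tolist())
E
```

```text
[ 0.45675581 -0.18706466  0.16566478] [-0.00082952  0.00019113  0.08376475] [[0.0543, 0.9985, -0.0], [0.9985, -0.0543, 0.0], [0.0, -0.0, -1.0]]
```

View pics/r.png

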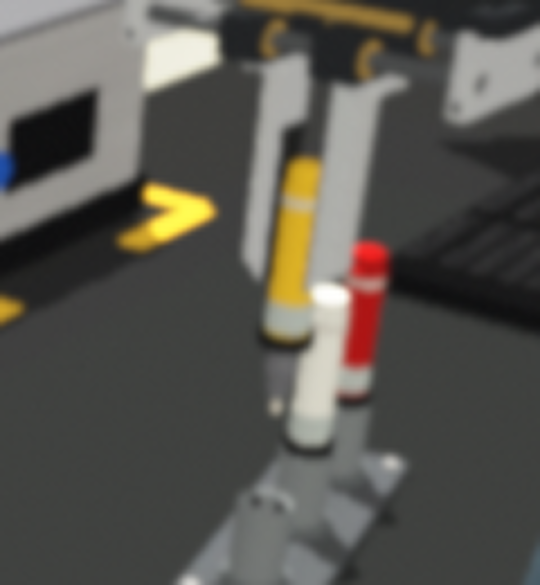

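Converted, 0.02 m is 0.4, -0.0008 m is -0.016.

Call:
{"name": "steer_hand", "arguments": {"increments": {"finger_gap": [0,0,0,0,0,0,0,0,0],"x": [-0.016,0,0,0,0,0,0,0,0],"y": [0.004,0,0,0,0,0,0,0,0],"z": [0.3,0.4,0.2,0.16,0.12,0.08,0.06,0,0],"rx": [0,0,0,0,0,0,0,0,0],"ry": [0,0,0,0,0,0,0,0,0],"rz": [0,0,0,0,0,0,0,0,0]}}}

```text
t: 19.4
position: [0.457, -0.1883, 0.1]
ee_rot: [[0.055, 0.998, 0.0], [0.998, -0.055, -0.0], [-0.0, 0.0, -1.0]]
contact_force: [-0.1, -0.3, -1.1]
opening: 0.208
finger_force: 45.0
```

```bash
python3 - <<'E'
from h import *
grab_frame('side')
o=arm.observe();p=o['position']
print(p,o['ee_rot'].T@(np.array([.4569,-.1879,.0819])-p))
E
```

```text
[ 0.45693146 -0.18832675  0.09996287] [ 4.28229975e-04 -5.95190513e-05  1.80627641e-02]
```

Entered freely; now push through the click.

Converted, 0.003 m is 0.06, 0.002 m is 0.04.

Call:
{"name": "steer_hand", "arguments": {"increments": {"finger_gap": [0,0,0,0,0,0,0,0,0,0],"x": [0.006,0,0,0,0,0,0,0,0,0],"y": [0,0,0,0,0,0,0,0,0,0],"z": [0.06,0.06,0.06,0.06,0.06,0.04,0.02,0.02,0,0],"rx": [0,0,0,0,0,0,0,0,0,0],"ry": [0,0,0,0,0,0,0,0,0,0],"rz": [0,0,0,0,0,0,0,0,0,0]}}}

```text
t: 20.45
position: [0.4569, -0.188, 0.0819]
ee_rot: [[0.055, 0.999, -0.001], [0.999, -0.055, 0.0], [0.0, -0.001, -1.0]]
contact_force: [-4.2, 2.7, 10.4]
opening: 0.207
finger_force: 45.0
```

Call:
{"name": "steer_hand", "arguments": {"increments": {"finger_gap": [0,0,0,0],"x": [0,0,0,0],"y": [0,0,0,0],"z": [0.02,0.02,0,0],"rx": [0,0,0,0],"ry": [0,0,0,0],"rz": [0,0,0,0]}}}

```text
t: 20.85
position: [0.4571, -0.1881, 0.0818]
ee_rot: [[0.054, 0.999, -0.002], [0.999, -0.054, 0.001], [0.0, -0.002, -1.0]]
contact_force: [-9.2, 6.3, 23.3]
opening: 0.21
finger_force: 45.0
```

Call:
{"name": "steer_hand", "arguments": {"increments": {"finger_gap": [0,0,0,0,0,0,0,0],"x": [0,0,0,0,0,0,0,0],"y": [0,0,0,0,0,0,0,0],"z": [0,0,0,0,0,0,0,0],"rx": [0,0,0,0,0,0,0,0],"ry": [0,0,0,0,0,0,0,0],"rz": [0,0,0,0,0,0,0,0]}}}

```text
t: 21.65
position: [0.457, -0.1881, 0.0818]
ee_rot: [[0.054, 0.999, -0.002], [0.999, -0.054, 0.001], [0.0, -0.002, -1.0]]
contact_force: [-9.6, 5.3, 24.7]
opening: 0.206
finger_force: 45.0
```

```bash
python3 - <<'E'
from h import *
f=grab_frame('side')['frame'];cv2.imwrite('pics/z.png',cv2.resize(f[140:260,340:440],None,fx=4.5,fy=4.5,interpolation=cv2.INTER_CUBIC))
E
```

```text
(no output)
```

View pics/z.png

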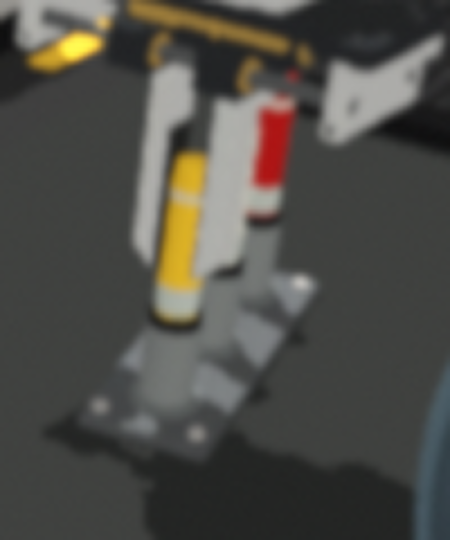

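The collar sits flush on its cap rim (about pixel 175,322), with a steady 25 N push and a 45 N grip.

```bash
python3 -c "
from workcell import arm, grab_frame, sign_off
print(sign_off())"
```

```text
the job is handed in; nothing more can be done
None
```

I ran the yellow marker along the weld bead from the orange-dot end to the other, then pushed it back into its own cap past the click. The job is handed in with its collar flush on the rim, still gripped at 45 N and pressed down at about 25 N, at about 22 s of the 67 s allowed; the hand-in call did not return a verdict.

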